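Check the vice opening with the blue flanged blade gauge

TASK

Check the jaw opening of the green machine vice: take the blade gauge with the blue grip out of the grey rack and lower its blade into the narrow gap between the vice's two steel-faced jaws (at its far end), lined up with the gap and near the middle of the jaws' width, until its flange sits flat on top of both jaws. Leave it standing there upright, and leave the red-gripped gauge in the rack.

Things in the scene. Friction and masses are not known exactly. Their poses are not given: they have to be found in the camera images.
- blue_gauge: Loose gauge, blue grip, 0.15 kg, upright in a slot of the rack (flange on the rack top, 38 mm above the table). Origin: centre of blade foot; z up, y along blade width, x across thickness. Upward from the foot: steel blade 36 (y) x 8 (x), 30 long, lowest 6 thinned to 4; flange 44 (x) x 50 (y), from 30 to 36; grip 16 (x) x 36 (y), from 36 to 80. Grasp from above across the 16 mm.
- blue_gauge_flange (a point): Point on the blue gauge's axis at the level of the flange's underside, 30 mm above the blade's foot; axes as the gauge's. When seated it is level with the tops of the vice jaws, between them.
- red_gauge: The other gauge: as the blue one, but with a red grip and a 12 mm thick blade. It stands in the grey rack's (70 x 180 x 38 mm) other slot, 90 mm from the blue one centre to centre, along the gauges' y; which slot holds which changes. Leave it alone. Origin and axes as for the blue gauge.
- fixed_jaw_edge (a point): On the green machine vice (222 x 104 x 64 mm, fixed): upper edge of the fixed (far) jaw's gripping face, middle of the jaws' 72 mm width, 62 mm above the table. x points from the movable (near) to the fixed jaw, y along the jaws' width, z up. The gap lies on its -x side, its middle half the jaw opening away. Jaw tops are flat and level; the gap is clear 38 mm deep.
- machine_vice_jaw (a joint): Opening between the vice's jaws in m (0.017 to 0.021 at the start). The movable jaw resists being pushed with about 4 N.
Not all that is in view belongs to the job. What is shaped like the blue_gauge but pink is not meant.

How it is judged (in metres and radians):
At the end, for the whole second after the job is handed in: Blue gauge released, at rest, its blade between the vice jaws: flange underside level with the jaw tops within 4 mm, upright within 7 degrees, blade along the gap within 20 degrees and within 20 mm of the middle of the jaws' width. Red gauge within 20 mm of its start (z of blue_gauge_flange in the frame of fixed_jaw_edge between -0.004 and 0.004 m and x of blue_gauge_flange in the frame of fixed_jaw_edge between -0.022 and -0.002 m and y of blue_gauge_flange in the frame of fixed_jaw_edge between -0.02 and 0.02 m and angle between the x axis of blue_gauge and the x axis of fixed_jaw_edge, either way round below 0.35 rad and angle between blue_gauge's own z axis and vertical below 0.12 rad and linear speed of blue_gauge below 0.02 m/s and distance of red_gauge from where it was at the start of the episode below 0.02 m); the robot touches nothing.
It fails at once if the red gauge is moved more than 20 mm from its place or lifted out (distance of red_gauge from where it was at the start of the episode above 0.02 m).
It also fails if it takes over 43 s, if anything falls off the work surface, if the arm or the gripper's body presses on something with over 40 N, if the wrist force passes 120 N, or if a joint passes its speed limit or range.

ROBOT

A 6-joint arm with a two-finger parallel gripper is mounted at the origin on a cart in front of the work surface, level with it; the furniture and walls round the work are solid. World frame = base frame: x ahead of the robot, y to its left, z up, the work surface at z = 0. Lengths are in mm, angles in rad, forces in N, time in s.
With the tool pointing down it reaches from about 325 to 900 mm from the base axis. Payload 6.1 kg.
Tool frame: the origin (TCP) lies at the very end of the fingers, on their centre line; the grasp point (between the pads) lies 19 mm behind it; z points along the fingers, y is the line along which they close (so a half turn about z gives the same grasp; the last joint's range is limited). The gripper opens to 85 mm and grips with 20 to 120 N. Pads are 22 mm wide; open, the fingers measure 114 mm over their backs; the gripper's body (76 mm by 85 mm) begins 54 mm behind the grasp point. The pads swing forward as they close: fully open they stand 13 mm farther back than shut.
Start: joints at [-1.354, 0.22, 1.526, -0, 1.395, -0.126], TCP at [210.071, -588.631, 231.3] pointing down, gripper open.
Joint ranges: [-2.98, 2.98], [-0.91, 2.08], [0.09, 2.57], [-1.24, 4.39], [0.2, 2.65], [-2.68, 2.68]. Speed limits (rad/s): [2.57, 2.57, 3.01, 3.14, 3.14, 3.14].

INTERFACE

Orientations are given as [roll, pitch, yaw] about the fixed x, y, z axes, in that order (R = Rz(yaw) Ry(pitch) Rx(roll)).
In Python, from cell import get_state, capture, camera_model, close_job, silhouettes, pinpoint gives the robot as it stands.
- The arm moves only by the tool carry_out, never from a script. Its argument "series" is a list of rows, each an object with "gripper": the closure, from 0 (fully open) to 1 (shut); "offset": the shift along the world's x, y, z in m, a list of three; "twist": the turn about the world's z in degrees. A call has exactly 5 rows; each row is the pose to reach, as a shift and turn from the pose commanded when the call began; what a row does not reach only later rows make up. A row lasts 1/8 s, in which the tool goes at most 62.5 mm and 10.7 degrees, less where a joint would pass 70% of its speed; a pose out of reach is approached as far as the arm can. A call with a gripper value outside its range is refused whole. The fingers move at their own pace and stop on an object; "newtons" is the grip in N (left out, the last holds). Time passes only in rows, so rows that repeat a pose let the fingers close, or fill a call up. It gives the time, the measured TCP pose, the force, the opening and the grip force at its end, in the units of the state.
- get_state(): the state, without advancing time (a new reading comes with each control period).
- capture(name): name is "scene" or "top" or "wrist"; returns the picture (480x640x3 uint8, red, green, blue); there is no depth.
- camera_model(name): a dict with "camera_matrix" (3x3 intrinsics, pixels), "R" (3x3) and "t" (3): a world point X has camera coordinates R X + t; the wrist camera has in their place "tool_from_camera" (4x4, takes a point from camera to tool coordinates, whose origin is the TCP and whose axes are the flange's). Camera axes: x right, y down, z forward; pixel columns grow to the right and rows downward; lengths in mm; the calibration is good to about 2 mm. The wrist camera is an equidistant fisheye: a pixel r from the principal point sees the ray r / f radians off the axis. A picture is of the moment at which its call begins: read the wrist's pose just before it. camera_model takes no time and is no camera call.
- close_job(): hands the job in; it is judged then, once.
Trained networks look in the newest picture that a camera, given by its name, has taken for a name from the list of things; names that differ only in an ending like _2 or _b are one class to them, and where a whole thing is asked for, a point or a joint stands for the part that bears it (a point fixed in the world has none). Each returns a list of dicts, best first, with "confidence" (0 to 1); they miss things now and then, are a little off and sometimes report something else, mostly with a low value. They report only what shows in the picture. A call takes as long as a camera call. They do not tell look-alikes from the thing itself.
- silhouettes(camera, thing): "pixels" (480x640 bool, what is visible of it) and "extent" ([left, top, right, bottom] in pixels, round what is visible of it).
- pinpoint(camera, thing): "at" ([column, row] in pixels: a listed point, or the origin of a listed thing).
The state is a dict: "clock": time; "joints": joint angles; "qvel": joint speeds; "effort": joint torques, N m; "tcp_pos": TCP position; "ee_rot": TCP orientation; "wrist_force": force on the tool from outside, world axes, zero at the start; "moment": the same for the moment, N m; "grip_width": opening from 0.0 (shut) to 1.0 (fully open); "grip_force": force on a finger pad.
Only numpy, scipy, OpenCV 4.12 (cv2) and the standard library are available. Lean on these libraries where they do the work, as an engineer would, in place of code of your own. Each camera call takes 0.05 s, during which the arm holds its last target. There are 200 camera calls.

## Working session

There is one attempt and no reset: what is moved stays moved. The work goes in short steps, Python scripts to look and compute and a tool call to move; the robot and the scene stay as the last step left them, time stands still between calls to the robot, and variables do not carry over. Pictures are saved under pics/ and viewed, at most 10 in all, crops included, and the job is handed in when it is done.

Besides the shell and the picture viewer there is one more tool, called by a JSON object that holds its "fn" and its "kwargs", one argument or row to a line. carry_out: Moves the arm, as the interface text tells. Its arguments: {"type":"object","properties":{"series":{"type":"array"},"newtons":{"type":"number"}},"required":["series"]}

```bash
mkdir -p pics; cat > h.py <<'E'
import numpy as np, cv2
from cell import *
def save(n,f):
    im=capture(n); cv2.imwrite('pics/'+f,im[:,:,::-1]); return im
def ray(n,px,st=None):
    m=camera_model(n); K=np.array(m['camera_matrix']); 
    R=np.array(m['R']);t=np.array(m['t'])
    d=np.linalg.solve(K,[px[0],px[1],1.]); return -R.T@t, R.T@d
def atz(n,px,z):
    o,d=ray(n,px); return o+d*(z-o[2])/d[2]
def proj(n,X):
    m=camera_model(n); c=np.array(m['R'])@X+np.array(m['t']); p=np.array(m['camera_matrix'])@c; return p[:2]/p[2]
def tri(obs):
    A=0;b=0
    for n,px in obs:
        o,d=ray(n,px); d=d/np.linalg.norm(d); P=np.eye(3)-np.outer(d,d); A=A+P;b=b+P@o
    return np.linalg.solve(A,b)
E
python3 - <<'E'
from h import *
a=save('scene','s0.png');b=save('top','t0.png')
for c in ('scene','top'):
    print(c)
    for th in ('blue_gauge','red_gauge','fixed_jaw_edge','blue_gauge_flange'):
        for r in pinpoint(c,th)[:3]: print(th,'P',np.round(r['at'],1),round(r['confidence'],2))
    for th in ('blue_gauge','red_gauge','machine_vice_jaw'):
        for r in silhouettes(c,th)[:3]: print(th,'S',r['extent'],round(r['confidence'],2))
print({k:np.round(v,3) for k,v in get_state().items()})
E
```

```text
scene
blue_gauge P [375.3 300.1] 0.92
blue_gauge P [302.7 277.7] 0.75
red_gauge P [257.4 261.2] 0.78
red_gauge P [451.7 296.2] 0.6
fixed_jaw_edge P [453.5 296.8] 0.56
blue_gauge_flange P [378.  286.8] 0.81
blue_gauge_flange P [257.3 261. ] 0.61
blue_gauge S [357.8, 252.2, 395.9, 303.8] 0.88
blue_gauge S [283.2, 233.1, 320.5, 270.0] 0.7
red_gauge S [238.7, 216.1, 272.9, 256.2] 0.76
machine_vice_jaw S [418.3, 309.3, 481.1, 409.5] 0.55
top
blue_gauge P [344.6 244.7] 0.81
blue_gauge P [282.3 257.5] 0.56
blue_gauge_flange P [285.6 252.1] 0.87
blue_gauge_flange P [349.8 241.1] 0.58
blue_gauge S [269.8, 242.4, 298.9, 265.3] 0.91
blue_gauge S [333.7, 228.0, 361.0, 250.6] 0.58
red_gauge S [228.1, 251.9, 258.2, 284.9] 0.86
machine_vice_jaw S [402.4, 237.4, 475.6, 326.5] 0.81
machine_vice_jaw S [273.9, 242.7, 303.1, 268.5] 0.52
{'clock': np.float64(0.8), 'joints': array([-1.354,  0.22 ,  1.526,  0.   ,  1.395, -0.126]), 'qvel': array([ 0.001, -0.   ,  0.001,  0.001, -0.   ,  0.   ]), 'effort': array([ 0.0000e+00, -4.9679e+01, -3.8971e+01, -0.0000e+00,  1.0000e-03,
        0.0000e+00]), 'tcp_pos': array([ 210.101, -588.629,  231.344]), 'ee_rot': array([ 3.142, -0.   ,  0.343]), 'wrist_force': array([-0.241,  0.238,  0.514]), 'moment': array([-0.005, -0.004,  0.052]), 'grip_force': np.float64(0.0), 'grip_width': np.float64(1.002)}
```

View pics/s0.png

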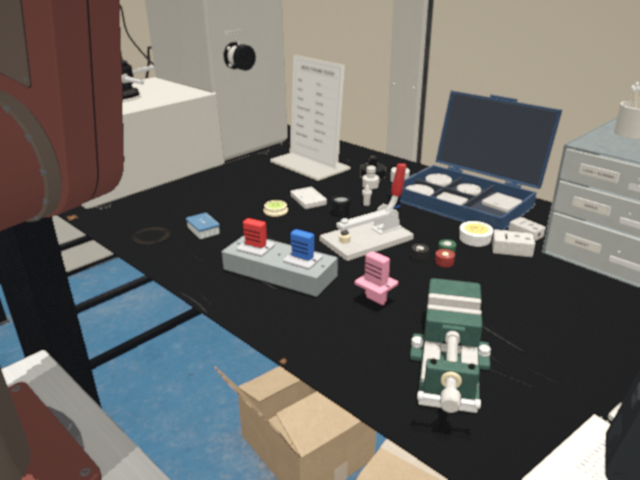

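View pics/t0.png

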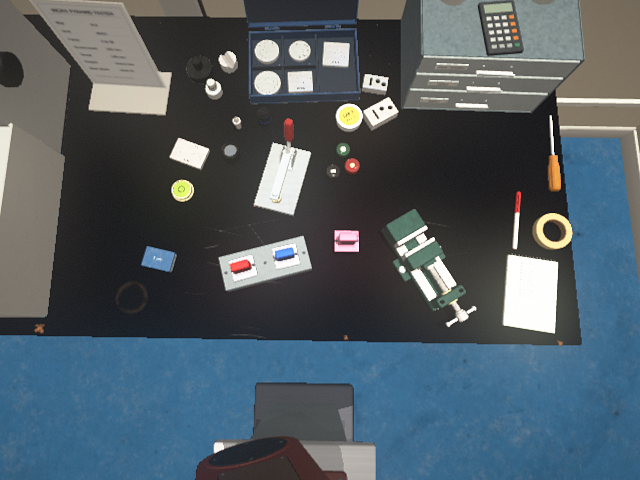

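The overhead view shows red at (240,267) and blue at (286,254) in the grey rack, the pink decoy at (347,240), and the vice jaws near (415,235) with the fixed jaw to the upper left. Next I'll measure the grips by colour and enlarge the vice.

```bash
python3 - <<'E'
from h import *
im={c:cv2.imread(f'pics/{f}') for c,f in (('scene','s0.png'),('top','t0.png'))}
box={'scene':(225,210,340,290),'top':(215,235,315,292)}
def blob(c,col):
    x0,y0,x1,y1=box[c]; h=im[c][y0:y1,x0:x1].astype(int)
    B,G,R=h[...,0],h[...,1],h[...,2]
    m=((B-R>60)&(B-G>40)) if col=='b' else ((R-B>70)&(R-G>70))
    n,l,s,ce=cv2.connectedComponentsWithStats(m.astype(np.uint8)); i=1+np.argmax(s[1:,4]); 
    pts=np.argwhere(l==i)[:,::-1]+[x0,y0]; return pts
for col in 'br':
    p=blob('top',col); w=np.array([atz('top',q,80)[:2] for q in p]); r=cv2.minAreaRect(w.astype(np.float32))
    print(col,len(p),p.mean(0),w.mean(0),r)
    s=blob('scene',col).mean(0); print(s,tri([('top',p.mean(0)),('scene',s)]))
t=cv2.resize(im['top'][195:335,370:490],None,fx=5,fy=4.2,interpolation=cv2.INTER_CUBIC)
t=cv2.resize(im['top'][200:300,375:475],None,fx=6,fy=6,interpolation=cv2.INTER_CUBIC)
cv2.imwrite('pics/v.png',t)
E
```

```text
b 145 [283.89655172 252.68965517] [515.71581152  24.50915062] ((515.8114013671875, 24.47737693786621), (15.926591873168945, 35.10179138183594), 15.210360527038574)
[302.26202322 243.25207297] [516.57150287  25.99412654  69.66636862]
r 160 [239.74375 265.1    ] [489.76592559 109.76253728] ((490.1314392089844, 109.44902801513672), (18.87807273864746, 38.63747024536133), 11.094659805297852)
[254.77001704 231.87563884] [490.55058966 112.12597491  69.38156624]
```

View pics/v.png

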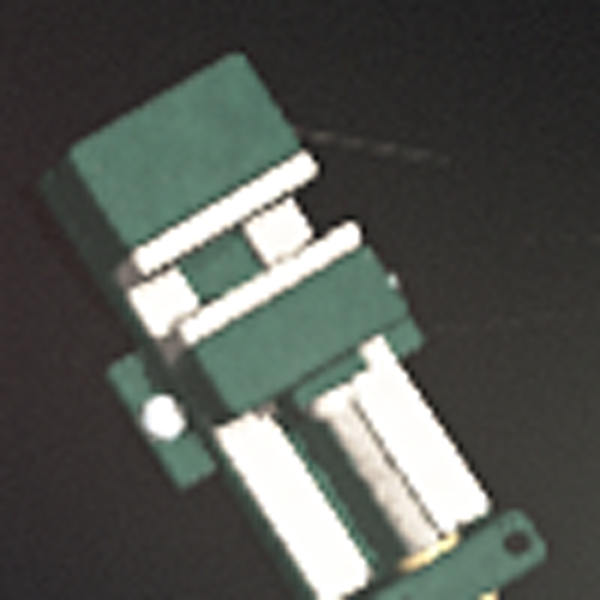

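The enlarged view shows the fixed jaw's steel strip, inner edge (145,275)–(318,178), and the movable jaw's strip, inner edge (180,325)–(350,225). The gap lies between them.

```bash
python3 - <<'E'
from h import *
P=lambda q:atz('top',(374.6+q[0]/6,199.6+q[1]/6),62)
a,b,c,d=[P(q) for q in ((145,275),(318,178),(180,325),(350,225))]
mid=(a+b+c+d)/4; print(a,b,c,d,mid)
u=(b-a)/np.linalg.norm(b-a); print('len',np.linalg.norm(b-a),np.linalg.norm(d-c),'yaw along jaws',np.degrees(np.arctan2(u[1],u[0])), 'gap',np.cross(u,c-a)[2])
print(proj('scene',mid),proj('scene',np.array([516,25.5,70])))
w=camera_model('wrist'); print(np.round(w['camera_matrix'],2),np.round(w['tool_from_camera'],3))
E
```

```text
[ 537.37499531 -204.24408916   62.        ] [ 571.61734755 -263.25388665   62.        ] [ 520.62695722 -215.52496843   62.        ] [ 555.62035904 -273.41926084   62.        ] [ 546.30991478 -239.11055127   62.        ]
len 68.2253243849442 67.64826135418353 yaw along jaws -59.874157070726035 gap -20.147682558445894
[455.85383727 304.25066762] [302.917404   243.21181985]
[[371.65   0.   321.37]
 [  0.   371.65 241.22]
 [  0.     0.     1.  ]] [[-0.00000e+00 -9.63000e-01 -2.69000e-01  6.68640e+01]
 [ 1.00000e+00 -0.00000e+00  1.00000e-03 -2.34000e-01]
 [-1.00000e-03 -2.69000e-01  9.63000e-01 -1.41596e+02]
 [ 0.00000e+00  0.00000e+00  0.00000e+00  1.00000e+00]]
```

{"fn": "carry_out", "kwargs": {
  "series": [
    {"gripper": 0, "offset": [0.04, 0.04, 0], "twist": 10},
    {"gripper": 0, "offset": [0.08, 0.083, 0], "twist": 20},
    {"gripper": 0, "offset": [0.12, 0.125, 0], "twist": 30},
    {"gripper": 0, "offset": [0.16, 0.167, 0], "twist": 40},
    {"gripper": 0, "offset": [0.2, 0.21, 0], "twist": 50}
  ],
  "newtons": 40
}}

```text
clock: 1.42
tcp_pos: [411.2, -377.2, 231.6]
ee_rot: [3.141, 0.0, 1.221]
wrist_force: [0.3, 0.0, 0.2]
grip_width: 1.002
grip_force: 0.0
```

{"fn": "carry_out", "kwargs": {
  "series": [
    {"gripper": 0, "offset": [0.04, 0.04, 0], "twist": 10},
    {"gripper": 0, "offset": [0.08, 0.08, 0], "twist": 20},
    {"gripper": 0, "offset": [0.12, 0.12, 0], "twist": 30},
    {"gripper": 0, "offset": [0.136, 0.14, 0], "twist": 37},
    {"gripper": 0, "offset": [0.136, 0.14, 0], "twist": 37}
  ]
}}

```text
clock: 2.05
tcp_pos: [547.1, -236.9, 231.2]
ee_rot: [3.142, -0.0, 1.864]
wrist_force: [0.1, -0.7, -0.1]
grip_width: 1.002
grip_force: 0.0
```

```bash
cat >> h.py <<'E'
from scipy.spatial.transform import Rotation as Ro
def wproj(X,st):
    m=camera_model('wrist'); K=np.array(m['camera_matrix']); T=np.array(m['tool_from_camera'])
    R=Ro.from_euler('xyz',st['ee_rot']).as_matrix()
    tool=(np.asarray(X,float)-st['tcp_pos'])@R
    c=(tool-T[:3,3])@T[:3,:3]
    rho=np.hypot(c[...,0],c[...,1]); th=np.arctan2(rho,c[...,2]); k=K[0,0]*th/np.maximum(rho,1e-9)
    return np.stack([c[...,0]*k+K[0,2],c[...,1]*k+K[1,2]],-1)
def ortho(im,st,cx,cy,z,half=60,s=5,ang=0):
    # column -> along u (angle ang deg), row -> along -v ; centred on cx,cy ; s px per mm
    n=2*half*s; g=(np.arange(n)+.5)/s-half; U,V=np.meshgrid(g,-g)
    a=np.radians(ang); X=np.stack([cx+U*np.cos(a)-V*np.sin(a),cy+U*np.sin(a)+V*np.cos(a),0*U+z],-1)
    p=wproj(X,st).astype(np.float32); return cv2.remap(im,p[...,0],p[...,1],cv2.INTER_LINEAR)
E
python3 - <<'E'
from h import *
st=get_state(); print(st['tcp_pos'],st['ee_rot'])
im=save('wrist','w0.png')
o=ortho(im,st,546.3,-239.1,62,ang=30.1); cv2.imwrite('pics/o0.png',o[:,:,::-1])
E
```

```text
[ 547.07212425 -236.88441758  231.20613865] [ 3.14153911e+00 -1.80598874e-04  1.86446911e+00]
```

View pics/o0.png

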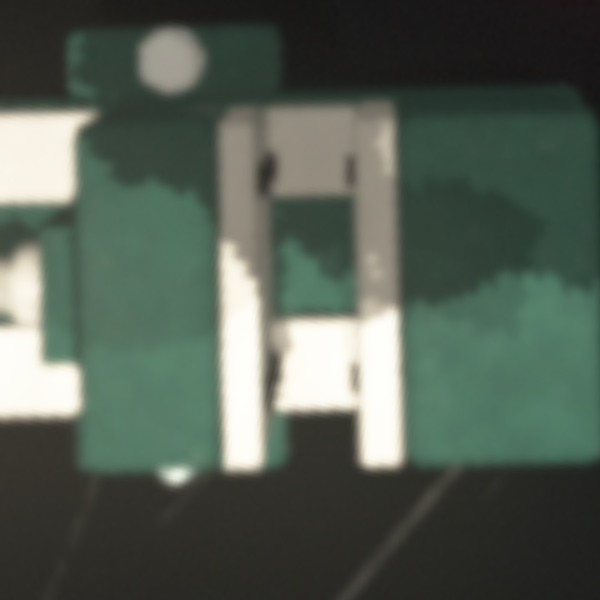

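The rectified wrist view (5 px/mm) puts the gap between columns 265 and 357, so it is 18.4 mm wide, with the jaws spanning rows 103–470. Its middle is at about (546.9, -235.7), and the 30° axis is confirmed. Now over to the blue gauge.

{"fn": "carry_out", "kwargs": {
  "series": [
    {"gripper": 0, "offset": [-0.006, 0.054, 0], "twist": 0},
    {"gripper": 0, "offset": [-0.012, 0.108, 0], "twist": 0},
    {"gripper": 0, "offset": [-0.018, 0.162, 0], "twist": 0},
    {"gripper": 0, "offset": [-0.024, 0.216, -0.01], "twist": 0},
    {"gripper": 0, "offset": [-0.03, 0.264, -0.03], "twist": 0}
  ]
}}

```text
clock: 2.72
tcp_pos: [516.3, 25.6, 202.3]
ee_rot: [3.139, 0.001, 1.858]
wrist_force: [1.0, -0.7, -0.9]
grip_width: 0.998
grip_force: 0.0
```

{"fn": "carry_out", "kwargs": {
  "series": [
    {"gripper": 0, "offset": [0, 0, 0], "twist": 0},
    {"gripper": 0, "offset": [0, 0, 0], "twist": 0},
    {"gripper": 0, "offset": [0, 0, 0], "twist": 0},
    {"gripper": 0, "offset": [0, 0, 0], "twist": 0},
    {"gripper": 0, "offset": [0, 0, 0], "twist": 0}
  ]
}}

```text
clock: 3.35
tcp_pos: [516.3, 24.6, 201.5]
ee_rot: [3.141, 0.0, 1.86]
wrist_force: [-0.0, 0.1, -0.7]
grip_width: 1.001
grip_force: 0.0
```

```bash
python3 - <<'E'
from h import *
st=get_state(); print(st['tcp_pos'],st['ee_rot'])
im=save('wrist','w1.png')
o=ortho(im,st,516,25.2,88,ang=16.5); cv2.imwrite('pics/o1.png',o[:,:,::-1])
E
```

```text
[516.31737644  24.59855684 201.52000635] [3.14127817e+00 1.86248354e-04 1.85987645e+00]
```

View pics/o1.png

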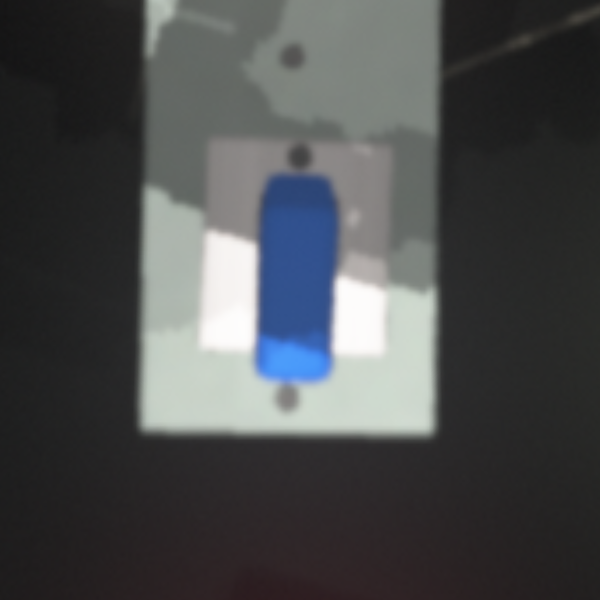

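The gauge grip is centred at about pixel (296,291) and turned about 2° clockwise, so its axis is near (514.7, 26.7). I'll descend and grasp.

{"fn": "carry_out", "kwargs": {
  "series": [
    {"gripper": 0, "offset": [-0.001, 0.001, -0.04], "twist": -1.5},
    {"gripper": 0, "offset": [-0.001, 0.001, -0.08], "twist": -1.5},
    {"gripper": 0.2, "offset": [-0.001, 0.001, -0.12], "twist": -1.5},
    {"gripper": 0.4, "offset": [-0.001, 0.001, -0.14], "twist": -1.5},
    {"gripper": 0.5, "offset": [-0.001, 0.001, -0.149], "twist": -1.5}
  ]
}}

```text
clock: 4.03
tcp_pos: [514.2, 26.3, 50.9]
ee_rot: [-3.139, -0.001, 1.835]
wrist_force: [-0.2, 0.1, 0.1]
grip_width: 0.499
grip_force: 0.0
```

{"fn": "carry_out", "kwargs": {
  "series": [
    {"gripper": 0.7, "offset": [0, 0, 0], "twist": 0},
    {"gripper": 1, "offset": [0, 0, 0], "twist": 0},
    {"gripper": 1, "offset": [0, 0, 0], "twist": 0},
    {"gripper": 1, "offset": [0, 0, 0], "twist": 0},
    {"gripper": 1, "offset": [0, 0, 0], "twist": 0}
  ]
}}

```text
clock: 4.65
tcp_pos: [515.9, 26.3, 53.3]
ee_rot: [3.14, 0.001, 1.835]
wrist_force: [-0.7, -0.1, 5.2]
grip_width: 0.182
grip_force: 43.7
```

{"fn": "carry_out", "kwargs": {
  "series": [
    {"gripper": 1, "offset": [0, 0, 0.01], "twist": 0},
    {"gripper": 1, "offset": [0, 0, 0.03], "twist": 0},
    {"gripper": 1, "offset": [0, 0, 0.06], "twist": 0},
    {"gripper": 1, "offset": [0, 0, 0.09], "twist": 0},
    {"gripper": 1, "offset": [0, 0, 0.11], "twist": 0}
  ]
}}

```text
clock: 5.28
tcp_pos: [515.3, 26.4, 164.1]
ee_rot: [3.14, 0.0, 1.835]
wrist_force: [-0.7, 1.5, -0.9]
grip_width: 0.181
grip_force: 42.7
```

{"fn": "carry_out", "kwargs": {
  "series": [
    {"gripper": 1, "offset": [0.006, -0.05, 0], "twist": 3},
    {"gripper": 1, "offset": [0.012, -0.1, 0], "twist": 6},
    {"gripper": 1, "offset": [0.018, -0.15, 0], "twist": 9},
    {"gripper": 1, "offset": [0.024, -0.2, 0], "twist": 12},
    {"gripper": 1, "offset": [0.03, -0.245, 0], "twist": 15}
  ]
}}

```text
clock: 5.9
tcp_pos: [544.8, -220.3, 162.4]
ee_rot: [-3.141, -0.0, 2.098]
wrist_force: [1.4, -0.1, -1.2]
grip_width: 0.182
grip_force: 42.8
```

{"fn": "carry_out", "kwargs": {
  "series": [
    {"gripper": 1, "offset": [0.002, -0.017, 0], "twist": 0},
    {"gripper": 1, "offset": [0.002, -0.017, 0], "twist": 0},
    {"gripper": 1, "offset": [0.002, -0.017, -0.01], "twist": 0},
    {"gripper": 1, "offset": [0.002, -0.017, -0.02], "twist": 0},
    {"gripper": 1, "offset": [0.002, -0.017, -0.02], "twist": 0}
  ]
}}

```text
clock: 6.52
tcp_pos: [546.1, -233.9, 140.5]
ee_rot: [-3.14, -0.003, 2.098]
wrist_force: [-0.2, 0.3, -1.8]
grip_width: 0.178
grip_force: 42.7
```

```bash
python3 - <<'E'
from h import *
st=get_state(); print(st['tcp_pos'],st['ee_rot'],st['wrist_force'])
im=save('wrist','w2.png')
z=st['tcp_pos'][2]
# foot ~ z-45+... ; overlay of expected gap edges at z=62 and blade foot at tcp z -45
im=im.copy(); u=np.array([np.cos(np.radians(30.1)),np.sin(np.radians(30.1)),0]); v=np.array([-u[1],u[0],0]); g=np.array([546.9,-235.7,62])
for e in (-9.2,9.2):
    q=wproj(np.array([g+e*u-36*v,g+e*u+36*v]),st).round().astype(int); cv2.line(im,tuple(map(int,q[0])),tuple(map(int,q[1])),(255,0,0),1)
cv2.imwrite('pics/w2b.png',im[:,:,::-1])
s=capture('scene'); cv2.imwrite('pics/s2.png',cv2.resize(s[200:360,370:530],None,fx=4,fy=3.7,interpolation=cv2.INTER_CUBIC)[:,:,::-1])
E
```

```text
[ 546.13692135 -233.94373783  140.52647263] [-3.14010422e+00 -2.86922527e-03  2.09810202e+00] [-0.18466886  0.28817094 -1.82493754]
```

View pics/w2b.png

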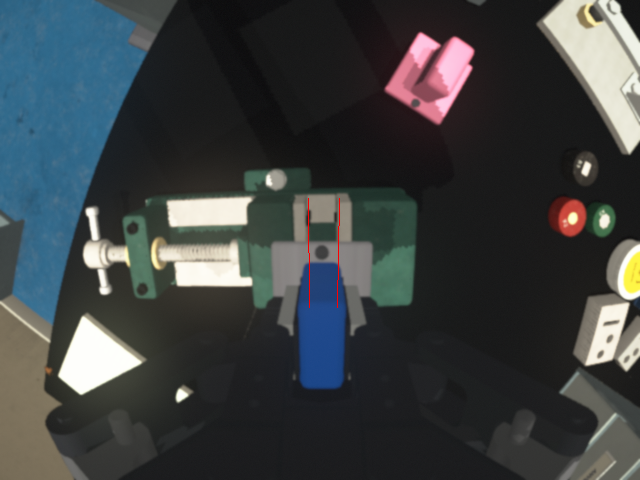

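View pics/s2.png

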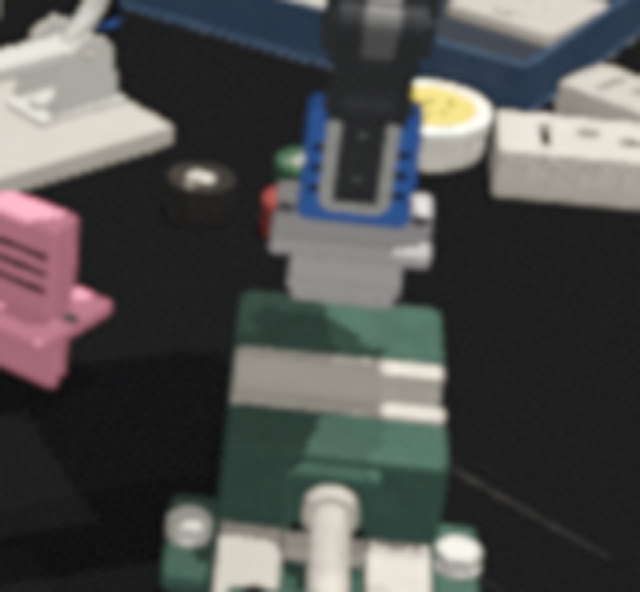

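The overlaid gap lines match the strips at columns 308 and 338. The flange is centred at column 322, and the gauge hangs upright and lined up. Lowering now.

{"fn": "carry_out", "kwargs": {
  "series": [
    {"gripper": 1, "offset": [0, 0, -0.015], "twist": 0},
    {"gripper": 1, "offset": [0, 0, -0.027], "twist": 0},
    {"gripper": 1, "offset": [0, 0, -0.037], "twist": 0},
    {"gripper": 1, "offset": [0, 0, -0.046], "twist": 0},
    {"gripper": 1, "offset": [0, 0, -0.05], "twist": 0}
  ]
}}

```text
clock: 7.25
tcp_pos: [546.7, -235.5, 91.3]
ee_rot: [-3.141, -0.001, 2.097]
wrist_force: [1.0, 0.2, -1.3]
grip_width: 0.18
grip_force: 42.7
```

{"fn": "carry_out", "kwargs": {
  "series": [
    {"gripper": 1, "offset": [0, 0, -0.005], "twist": 0},
    {"gripper": 1, "offset": [0, 0, -0.009], "twist": 0},
    {"gripper": 1, "offset": [0, 0, -0.012], "twist": 0},
    {"gripper": 1, "offset": [0, 0, -0.0135], "twist": 0},
    {"gripper": 1, "offset": [0, 0, -0.0135], "twist": 0}
  ]
}}

```text
clock: 7.88
tcp_pos: [547.1, -235.6, 78.8]
ee_rot: [-3.142, -0.0, 2.097]
wrist_force: [-0.6, 0.0, -0.9]
grip_width: 0.18
grip_force: 42.7
```

{"fn": "carry_out", "kwargs": {
  "series": [
    {"gripper": 1, "offset": [0, 0, -0.0005], "twist": 0},
    {"gripper": 1, "offset": [0, 0, -0.001], "twist": 0},
    {"gripper": 1, "offset": [0, 0, -0.0015], "twist": 0},
    {"gripper": 1, "offset": [0, 0, -0.002], "twist": 0},
    {"gripper": 1, "offset": [0, 0, -0.002], "twist": 0}
  ]
}}

```text
clock: 8.5
tcp_pos: [547.1, -235.7, 77.6]
ee_rot: [-3.142, 0.0, 2.097]
wrist_force: [-3.2, 1.7, 5.4]
grip_width: 0.181
grip_force: 43.8
```

The flange is in contact with the jaws (Fz up about 6 N). Releasing and lifting.

{"fn": "carry_out", "kwargs": {
  "series": [
    {"gripper": 0.8, "offset": [0, 0, 0], "twist": 0},
    {"gripper": 0.7, "offset": [0, 0, 0], "twist": 0},
    {"gripper": 0.5, "offset": [0, 0, 0], "twist": 0},
    {"gripper": 0.4, "offset": [0, 0, 0], "twist": 0},
    {"gripper": 0.4, "offset": [0, 0, 0.002], "twist": 0}
  ]
}}

```text
clock: 9.12
tcp_pos: [546.9, -235.5, 78.6]
ee_rot: [-3.141, -0.0, 2.097]
wrist_force: [0.2, 0.8, -0.1]
grip_width: 0.6
grip_force: 0.0
```

{"fn": "carry_out", "kwargs": {
  "series": [
    {"gripper": 0.3, "offset": [0, 0, 0.02], "twist": 0},
    {"gripper": 0.2, "offset": [0, 0, 0.05], "twist": 0},
    {"gripper": 0.2, "offset": [0, 0, 0.09], "twist": 0},
    {"gripper": 0.2, "offset": [0, 0, 0.12], "twist": 0},
    {"gripper": 0.2, "offset": [0, 0, 0.13], "twist": 0}
  ]
}}

```text
clock: 9.75
tcp_pos: [548.5, -236.5, 212.9]
ee_rot: [3.139, 0.005, 2.097]
wrist_force: [-0.8, 0.4, 0.2]
grip_width: 0.797
grip_force: 0.0
```

```bash
python3 - <<'E'
from h import *
im=save('wrist','w3.png'); s=capture('scene')
cv2.imwrite('pics/f.png',np.hstack([im[120:480,180:480],cv2.resize(s[230:350,400:500],(300,360),interpolation=cv2.INTER_CUBIC)])[:,:,::-1])
E
```

```text
(no output)
```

View pics/f.png

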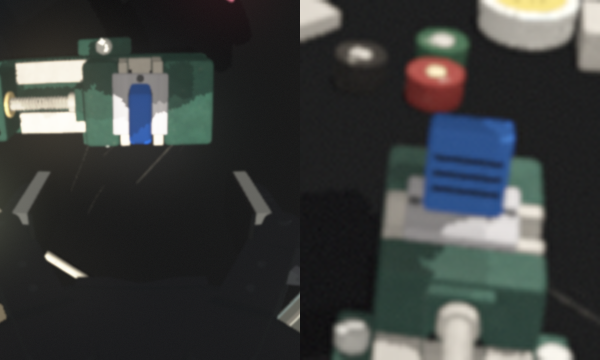

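Both views show the blue gauge upright in the gap, flange flat on both jaws and centred, with the gripper clear above it. Handing in.

```bash
python3 -c "
from cell import *
print(close_job())"
```

```text
the job is handed in; nothing more can be done
None
```

The blue gauge is standing upright in the vice gap with its flange on both jaws, the gripper is clear, the red gauge was not touched, and the job was handed in at about 10 s; no verdict was returned.

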